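# Start-of-shift check of the hoist's hand control

### The arm

A 6-joint arm with a two-finger parallel gripper is mounted at the origin on the work surface. World frame = base frame: x ahead of the robot, y to its left, z up, the work surface at z = 0. Lengths are in mm, angles in degrees, forces in N, time in s.
With the tool pointing down it reaches from about 150 to 775 mm from the base axis. Payload 6.1 kg.
Tool frame: the origin (TCP) lies midway between the tips of the shut fingers; the grasp point (between the pads) lies 19 mm behind it (grip_depth is the distance from the TCP to the grasp point, in mm); z points along the fingers, y is the direction in which the jaws open and shut (so a half turn about z gives the same grasp; the last joint's range is limited). The gripper opens to 85 mm and grips with 20 to 120 N. Pads are 22 mm wide; open, the fingers measure 114 mm over their backs; the gripper's body (76 mm by 85 mm) begins 54 mm behind the grasp point. The pads swing forward as they close: fully open they stand 13 mm farther back than shut.
Start: joints at [72.479, 7.208, -2.269, 80.523, 0, 90], TCP at [158.048, 500.629, 205.295] pointing down, gripper open.
Joint ranges: [-155.77, 155.77], [-54.66, 111.73], [-72.52, 77.12], [-102.08, 115.82], [-83.92, 84.16], [-180, 180]. Speed limits (degrees/s): [136.94, 136.94, 172.46, 180, 180, 180].

### API

Orientations are given as [roll, pitch, yaw] about the fixed x, y, z axes, in that order (R = Rz(yaw) Ry(pitch) Rx(roll)).
In Python, from rig import * gives the robot as it stands.
- The arm moves only by the tool send_rows, never from a script. Its argument "moves" is one flat list of numbers, 7 for each row, row after row: the shift along the tool's x, y, z in cm, then the turn, a rotation vector about the tool's x, y, z in degrees, then the closure, from 0 (fully open) to 1 (shut). In form: [dx, dy, dz, wx, wy, wz, gripper, dx, dy, dz, wx, wy, wz, gripper, ...]. A call has 1 to 10 rows; each row is the pose to reach, as a shift and turn from the pose commanded when the call began, along the tool's axes at that moment; what a row does not reach only later rows make up. A row lasts 1/8 s, in which the tool goes at most 62.5 mm and 10.7 degrees, less where a joint would pass 70% of its speed; a pose out of reach is approached as far as the arm can. A call with a gripper value outside its range is refused whole. The fingers move at their own pace and stop on an object; "squeeze" is the grip in N (left out, the last holds). Time passes only in rows, so rows that repeat a pose let the fingers close. It gives the time, the measured TCP pose, the force and the opening at its end, in the units of the state.
- sense(): the state, without advancing time (a new reading comes with each control period).
- read_camera(name): name is "scene" or "top" or "wrist"; returns a dict with "img" (384x512x3 uint8, red, green, blue), "z_map" (384x512 float32, mm along the optical axis (not along the pixel's ray), 0 where there is no reading), "mtx" (3x3 intrinsics, pixels), "pose" (4x4, takes a point from camera to world coordinates). Camera axes: x right, y down, z forward; pixel columns grow to the right and rows downward; lengths in mm; the calibration is good to about 2 mm. A picture is of the moment at which its call begins.
- sign_off(): hands the job in, once; it reports no verdict.
The state is a dict: "clock": time; "q": joint angles; "qvel": joint speeds; "effort": joint torques, N m; "ee_pos": TCP position; "ee_rot": TCP orientation; "contact_force": force on the tool from outside, world axes, zero at the start; "ft_torque": the same for the moment, N m; "width": finger opening in mm.
Only numpy, scipy, OpenCV 4.12 (cv2) and the standard library are available. Lean on these libraries where they do the work, as an engineer would, in place of code of your own. Each camera call takes 0.05 s, during which the arm holds its last target.

### The job

Do the start-of-shift check on the hoist's hand control, the long one with the mushroom stop, where it lies on the bench: with the fingertips tap start, then raise, then lower, pressing each one lightly until it has clearly gone in and letting it come back up before the next, and last push the mushroom stop in so that it stays down. Do not pick the control up or shove it along the bench. Leave the short door control and everything else on the bench alone.

Things in the scene. Friction and masses are not known exactly. Their poses are not given: they have to be found in the camera images.
- control: The hoist's radio hand control, lying loose on its back, buttons up: grey housing 234 x 68 x 46 mm, 0.85 kg, black rubber boot 42 mm long at its head end. Origin on the bench under the control row's middle; x along the housing to the head, z up. On the centre line: mushroom stop x = +83 mm, start +22, raise -26, lower -74. Collars and edge ridges stand 3 mm above its 46 mm high face.
- stop_top (a point): Middle of the top of the mushroom stop (black, 40 mm wide head, 73 mm above the bench when out, the tallest of the controls), next to the head end. It moves down with the mushroom.
- start_top (a point): Middle of the top of the start button, next to the mushroom: round black cap 26 mm across with a small white dot, top 58 mm above the bench when released. It moves down with the cap.
- up_top (a point): Middle of the top of the raise button, between start and lower: same cap, with a white arrowhead pointing to the head end, top 58 mm above the bench when released.
- down_top (a point): Middle of the top of the lower button, nearest the tail: same cap, with a white arrowhead pointing to the tail, top 58 mm above the bench when released.
- start (a joint): Travel of the start button in m: 0 released, 0.008 fully in. Springs back; takes about 2 N to begin, 5 N at 3.5 mm, 9 N fully in.
- up (a joint): Travel of the raise button in m: 0 released, 0.008 fully in. Same spring.
- down (a joint): Travel of the lower button in m: 0 released, 0.008 fully in. Same spring.
- stop (a joint): Travel of the mushroom stop in m: 0 out, 0.008 fully in. It takes 3.5 N to begin, rising to about 6.5 N fully in, and stays where it is pushed.
- door_control: The roller door's short hand control, not to be touched: same make, housing 120 x 68 x 46 mm with a 42 mm rubber boot, only two round buttons and no mushroom; loose. Origin under its middle, x to its boot. It and the hoist's control may lie on either side.
- door_up (a joint): Travel of the door control's first button (m), 0 released; leave alone.
- door_down (a joint): Travel of the door control's second button (m), 0 released; leave alone.
- shackle: Steel bow shackle, about 90 x 75 x 26 mm high, loose; origin under its middle. Leave alone.
- tape_measure: Black tape measure, 72 x 66 x 34 mm high, loose; origin under its middle. Leave alone.
- hook_block: Steel hook block lying down: block 75 x 56 x 32 mm high, with a hook reaching 145 mm from the origin to -x; loose; origin under the block. Leave alone.
- hammer: Hammer lying along its x, about 300 mm long, under 40 mm high, loose. Leave alone.
- spray_can: Upright can, 65 mm wide, 190 mm tall, loose; origin under its middle. Leave alone.
- masking_roll: Roll of paper tape lying flat, 110 mm wide, 36 mm high, loose; origin under its middle. Leave alone.

How it is judged:
By the outcome, as a careful person would: the job done as asked, in the order asked, and still so for the second after the job is handed in, with the robot touching nothing.
It also fails if it takes over 48 s, if anything falls off the work surface, if the arm or the gripper's body presses on something with over 40 N, if the wrist force passes 120 N, or if a joint passes its speed limit or range.

## Working session

There is one attempt and no reset: what is moved stays moved. The work goes in short steps, Python scripts to look and compute and a tool call to move; the robot and the scene stay as the last step left them, time stands still between calls to the robot, and variables do not carry over. Pictures are saved under pics/ and viewed, and the job is handed in when it is done.

Besides the shell and the picture viewer there is one more tool, called after "Emit:" as a command line: name --argument value ..., lists and objects as JSON in quotes. send_rows: Moves the arm, as the interface text tells. Its arguments: {"type":"object","properties":{"moves":{"type":"array"},"squeeze":{"type":"number"}},"required":["moves"]}

```bash
ls; mkdir -p pics
python3 - <<'E'
from rig import *
import cv2
s=sense();print(s)
for n in("scene","top"):
    c=read_camera(n);cv2.imwrite(f"pics/{n}0.png",c["img"][:,:,::-1]);print(n,c["mtx"],c["pose"])
E
```

```text
pics
{'clock': 0.0, 'q': array([ 7.24791158e+01,  7.24011687e+00, -2.32631946e+00,  8.05226436e+01,
       -9.68502432e-04,  8.99984357e+01]), 'qvel': array([-0.03519038,  0.01019062,  0.02237222,  0.15658823, -0.02800964,
       -0.01961578]), 'effort': array([-1.09735429e-03, -4.35911751e+01,  3.52925885e+01,  1.72641833e-02,
        8.48067089e-06,  5.93054033e-07]), 'ee_pos': array([157.92552215, 500.22185339, 204.53972963]), 'ee_rot': array([-1.79910920e+02,  9.66069161e-04,  1.62480682e+02]), 'contact_force': array([-0.97109487,  0.96826034,  1.04391177]), 'ft_torque': array([-0.02863357, -0.04061589,  0.0956653 ]), 'width': 85.3853493711429}
scene [[354.53896297   0.         255.97587725]
 [  0.         354.53896297 190.36828108]
 [  0.           0.           1.        ]] [[ 8.56333134e-01  3.55865414e-01 -3.74237052e-01  1.12670828e+03]
 [ 5.16357643e-01 -5.78418753e-01  6.31511307e-01 -9.27972292e+02]
 [ 8.26730378e-03 -7.34024219e-01 -6.79072970e-01  1.05669981e+03]
 [ 0.00000000e+00  0.00000000e+00  0.00000000e+00  1.00000000e+00]]
top [[396.9846675    0.         255.57565534]
 [  0.         396.9846675  188.54486303]
 [  0.           0.           1.        ]] [[ 4.31046329e-03 -9.93549954e-01  1.13313324e-01  4.27041342e+02]
 [-9.99860345e-01 -6.11179085e-03 -1.55542891e-02  1.65352986e+01]
 [ 1.61465106e-02 -1.13230453e-01 -9.93437544e-01  1.40996474e+03]
 [ 0.00000000e+00  0.00000000e+00  0.00000000e+00  1.00000000e+00]]
```

View pics/top0.png

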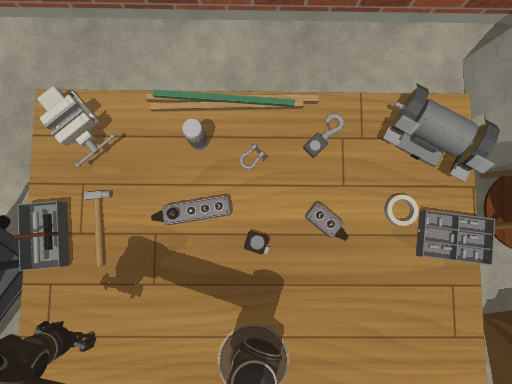

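View pics/scene0.png

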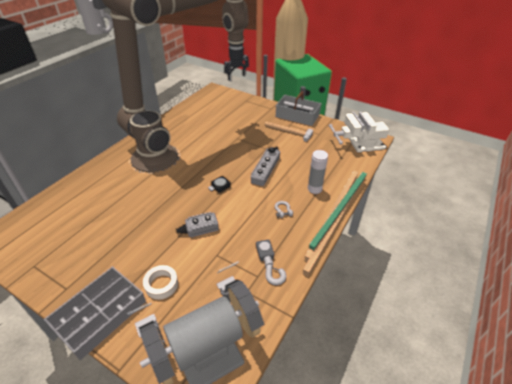

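```bash
cat > h.py <<'E'
import numpy as np,cv2
from rig import *
def ray(c,uv,z):
    K,T=c["mtx"],c["pose"]; d=T[:3,:3]@np.linalg.inv(K)@[uv[0],uv[1],1.]; o=T[:3,3]
    return o+d*(z-o[2])/d[2]
def proj(c,p):
    T=c["pose"];q=T[:3,:3].T@(np.array(p)-T[:3,3]);q=c["mtx"]@q;return q[:2]/q[2]
def zpt(c,u,v):
    K,T=c["mtx"],c["pose"];z=c["z_map"][v,u];return T[:3,:3]@(np.linalg.inv(K)@[u,v,1.]*z)+T[:3,3]
E
python3 - <<'E'
from h import *
c=read_camera("top")
im=c["img"][:,:,::-1]
cr=im[185:240,145:245];cv2.imwrite("pics/crop1.png",cv2.resize(cr,None,fx=8,fy=8,interpolation=cv2.INTER_CUBIC))
c2=read_camera("scene")
cr=c2["img"][135:195,240:300,::-1];cv2.imwrite("pics/crop2.png",cv2.resize(cr,None,fx=9,fy=9,interpolation=cv2.INTER_CUBIC))
# grey housing mask at top: low saturation, height map
K,T=c["mtx"],c["pose"]
v,u=np.mgrid[185:240,145:245]
z=c["z_map"][v,u]
P=(np.linalg.inv(K)@np.stack([u.ravel(),v.ravel(),np.ones(u.size)]))*z.ravel()
W=(T[:3,:3]@P).T+T[:3,3]
m=(W[:,2]>38)&(W[:,2]<56)
m8=m.reshape(z.shape).astype(np.uint8)
n,l,st,ce=cv2.connectedComponentsWithStats(m8);i=1+np.argmax(st[1:,4])
pts=W[(l==i).ravel()][:,:2].astype(np.float32)
print(len(pts),cv2.minAreaRect(pts),np.median(W[(l==i).ravel()][:,2]))
mt=(W[:,2]>64)&(W[:,2]<85);print("mush",mt.sum(),W[mt].mean(0),W[mt][:,2].max(), np.median(W[mt],0))
h=cv2.minAreaRect(W[W[:,2]>20][:,:2].astype(np.float32));print(h)
E
```

```text
1135 ((505.7970275878906, 214.46475219726562), (67.25423431396484, 261.9381103515625), 9.933473587036133) 46.60613008273026
mush 111 [495.88290954 270.84965853  71.13956886] 80.12436224021258 [495.35666056 275.60980741  71.04810733]
((507.0434265136719, 180.92489624023438), (344.45849609375, 122.65965270996094), 83.65013122558594)
```

View pics/crop1.png

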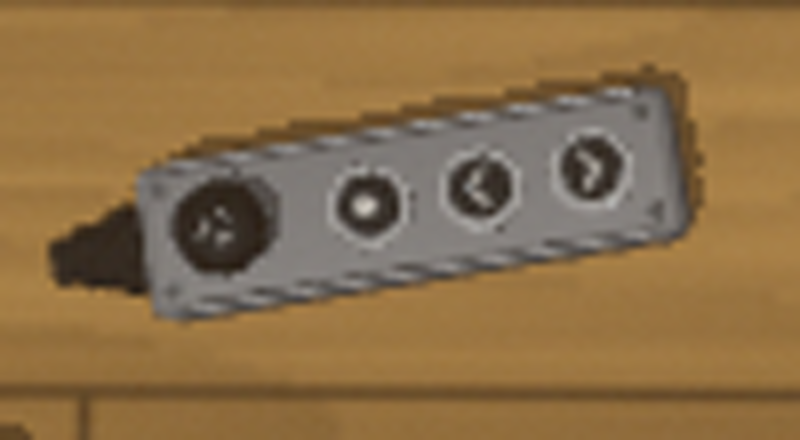

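View pics/crop2.png

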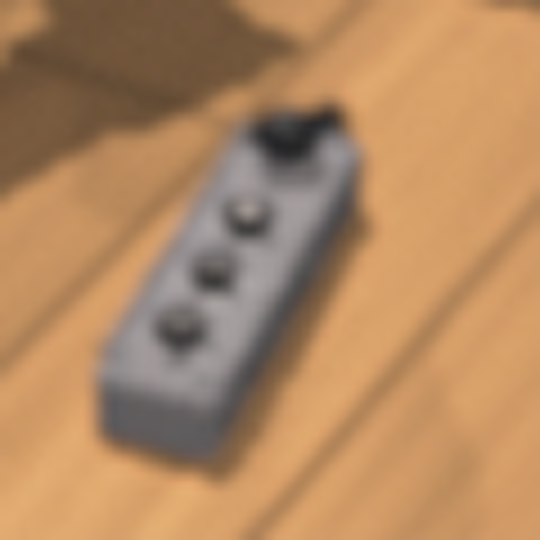

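Run:
```python
from h import *
c=read_camera("top")
crop={"stop":(224,226,73),"start":(369,205,58),"up":(481,187,58),"down":(591,169,58)}
loc={"stop":83,"start":22,"up":-26,"down":-74}
P={}
for n,(x,y,z) in crop.items():
    P[n]=ray(c,((x+.5)/8-.5+145,(y+.5)/8-.5+185),z);print(n,P[n].round(1))
X=np.array([P[n][:2] for n in loc]);s=np.array(list(loc.values()))
A=np.c_[np.ones(4),s];b,_,_,_=np.linalg.lstsq(A,X,rcond=None);print(b,np.linalg.norm(b[1]),np.degrees(np.arctan2(b[1,1],b[1,0])));print(A@b-X)
c=read_camera("scene")
crop={"stop":(284,128,73),"start":(247,216,58),"up":(212,268,58),"down":(181,324,58)}
for n,(x,y,z) in crop.items():
    p=ray(c,((x+.5)/9-.5+240,(y+.5)/9-.5+135),z);print(n,p.round(1))
```

```text
stop [495.9 273.8  73. ]
start [505.9 215.6  58. ]
up [513.8 168.2  58. ]
down [521.7 121.6  58. ]
[[ 5.09514625e+02  1.93592405e+02]
 [-1.64520799e-01  9.70538782e-01]] 0.9843843864700333 99.62103051572272
[[-0.01425953  0.33536148]
 [ 0.01852351 -0.61517459]
 [ 0.00959353  0.13343766]
 [-0.0138575   0.14637545]]
stop [496.9 269.5  73. ]
start [508.3 211.7  58. ]
up [514.5 165.6  58. ]
down [523.7 119.6  58. ]
```

```bash
cat >> h.py <<'E'
from scipy.spatial.transform import Rotation as Ro
def rel(p0,rpy,p1): return Ro.from_euler('xyz',rpy,degrees=True).inv().apply(np.array(p1,float)-p0)/10
E
python3 - <<'E'
from h import *
print(rel([158.048,500.629,205.295],[180,0,162.479],[506.5,214.5,170]))
E
```

```text
[-41.84268141 -16.795119     3.5295    ]
```

Emit:
send_rows --moves '[-4.6,-1.9,0,0,0,-2,1,-9.2,-3.7,0,0,0,-4,1,-13.8,-5.5,0,0,0,-6,1,-18.4,-7.4,0,0,0,-8,1,-23,-9.2,0.5,0,0,-10,1,-27.6,-11.1,1,0,0,-12,1,-32.2,-12.9,2,0,0,-14,1,-36.8,-14.8,3,0,0,-16,1,-41.84,-16.8,3.53,0,0,-17.52,1,-41.84,-16.8,3.53,0,0,-17.52,1]' --squeeze 20

```text
clock: 1.55
ee_pos: [508.4, 212.0, 168.8]
ee_rot: [-179.9, -0.1, 179.7]
contact_force: [0.3, 1.0, 0.1]
width: -0.4
```

Emit:
send_rows --moves '[0,0,0,0,0,0,1,0,0,0,0,0,0,1,0,0,0,0,0,0,1,0,0,0,0,0,0,1]'

```text
clock: 2.05
ee_pos: [506.1, 215.1, 170.3]
ee_rot: [180.0, 0.0, -179.9]
contact_force: [-0.7, -0.6, 0.3]
width: 0.2
```

Run:
```python
from h import *
s=sense();print(s["clock"],s["ee_pos"],s["ee_rot"],s["contact_force"],s["width"],s["q"])
for n in("wrist","top"):
    c=read_camera(n);cv2.imwrite(f"pics/{n}1.png",c["img"][:,:,::-1])
c=read_camera("wrist");print(c["pose"],c["mtx"])
```

```text
2.05 [506.07285595 215.11285527 170.29793186] [ 1.79987774e+02  2.54371759e-02 -1.79927486e+02] [-0.68281979 -0.5950909   0.27786988] 0.18441564704386776 [ 2.30277686e+01  9.98481491e+00 -3.38747491e+00  7.65995192e+01
  1.33682074e-03  2.29552522e+01]
[[-1.67062377e-03  9.57682814e-01  2.87820841e-01  4.32988992e+02]
 [ 9.99998295e-01  1.37350799e-03  1.23422586e-03  2.15990028e+02]
 [ 7.86672675e-04  2.87822412e-01 -9.57683476e-01  3.38676931e+02]
 [ 0.00000000e+00  0.00000000e+00  0.00000000e+00  1.00000000e+00]] [[283.1592708    0.         259.16359822]
 [  0.         283.1592708  187.24558973]
 [  0.           0.           1.        ]]
```

View pics/wrist1.png

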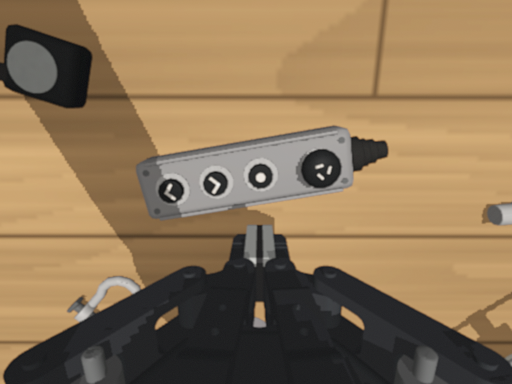

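The wrist view shows the control with lower at (171,190), raise (215,183), start (260,177) and the mushroom (322,168); boot to the right (+y).

Run:
```python
from h import *
c=read_camera("wrist");g=cv2.cvtColor(c["img"],cv2.COLOR_RGB2GRAY)
loc={"stop":(83,322,168,22,73),"start":(22,260,177,13,58),"up":(-26,215,183,13,58),"down":(-74,171,190,13,58)}
X=[]
for n,(s,u,v,r,z) in loc.items():
    m=np.zeros_like(g);cv2.circle(m,(u,v),r,255,-1)
    d=((g<60)&(m>0)).astype(np.uint8)
    k,_=cv2.findContours(d,cv2.RETR_EXTERNAL,cv2.CHAIN_APPROX_NONE)
    k=max(k,key=cv2.contourArea);h=cv2.minEnclosingCircle(k);e=cv2.fitEllipse(k)
    p=ray(c,e[0],z);X.append(p[:2]);print(n,e[0],e[1],h[1],p.round(1), zpt(c,u,v).round(1))
X=np.array(X);s=np.array([a[0] for a in loc.values()]);A=np.c_[np.ones(4),s]
b=np.linalg.lstsq(A,X,rcond=None)[0];print(b,np.linalg.norm(b[1]),A@b-X)
```

```text
stop (320.95355224609375, 168.03512573242188) (36.40021896362305, 38.72736740112305) 19.723182678222656 [493.5 275.5  73. ] [493.4 276.4  73.5]
start (260.3501892089844, 175.47406005859375) (21.870792388916016, 21.956968307495117) 11.486194610595703 [504.8 217.4  58. ] [506.7 217.1  57.1]
up (215.37466430664062, 182.7805938720703) (20.321958541870117, 21.487571716308594) 11.60372257232666 [512.6 171.1  58. ] [512.9 170.7  58. ]
down (170.6104736328125, 190.53958129882812) (22.215810775756836, 23.320161819458008) 11.964673042297363 [521.1 124.3  58. ] [520.1 125.2  59.3]
[[ 5.08236590e+02  1.95897512e+02]
 [-1.74388200e-01  9.62943281e-01]] 0.9786066656352581 [[ 0.21683686  0.30100599]
 [-0.42037492 -0.35333824]
 [ 0.13151262 -0.27786394]
 [ 0.07202544  0.33019619]]
```

Emit:
send_rows --moves '[0.12,0.22,2.5,0,0,0,1,0.12,0.22,5.5,0,0,0,1,0.12,0.22,8,0,0,0,1,0.12,0.22,9.5,0,0,0,1,0.12,0.22,10.3,0,0,0,1,0.12,0.22,10.6,0,0,0,1,0.12,0.22,10.6,0,0,0,1,0.12,0.22,10.6,0,0,0,1]'

```text
clock: 3.25
ee_pos: [505.7, 216.9, 64.8]
ee_rot: [180.0, 0.1, 180.0]
contact_force: [0.3, -0.2, -0.0]
width: 0.0
```

Run:
```python
from h import *
s=sense();print(s["clock"],s["ee_pos"],s["contact_force"])
c=read_camera("wrist");cv2.imwrite("pics/w2.png",c["img"][:,:,::-1])
```

```text
3.25 [505.73278768 216.85217797  64.7512608 ] [ 0.32988944 -0.22838057 -0.01449729]
```

View pics/w2.png

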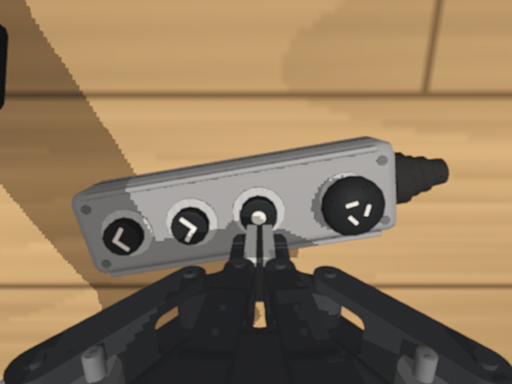

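Run:
```python
from h import *
s=sense();c=read_camera("wrist")
print(proj(c,s["ee_pos"]),proj(c,s["ee_pos"]-[11,0,0]),proj(c,s["ee_pos"]-[5,0,0]),proj(c,[505.3,216.7,58]),proj(c,[505.3-13,216.7,58]))
cv2.imwrite("pics/w2c.png",cv2.resize(c["img"][170:270,190:330,::-1],None,fx=5,fy=5,interpolation=cv2.INTER_CUBIC))
```

```text
[256.9905834 220.8147553] [256.96764144 204.7739503 ] [256.98025499 213.5932264 ] [256.85081867 216.26208039] [256.82170663 197.79676711]
```

View pics/w2c.png

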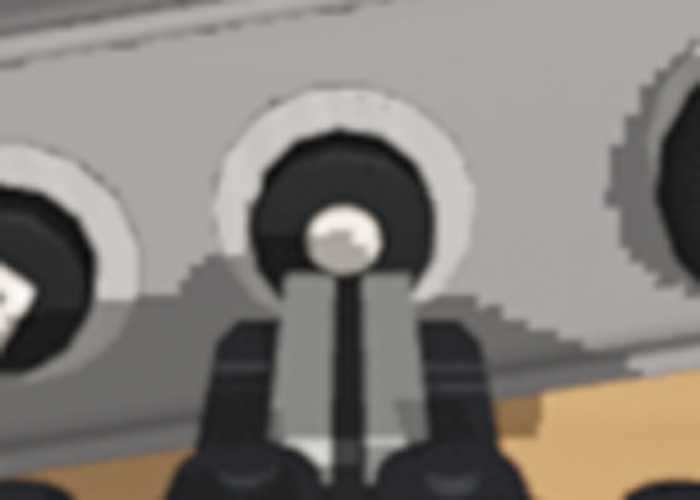

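Run:
```python
from h import *
c=read_camera("wrist");print(c["pose"][:3,3], sense()["ee_pos"])
for col in (250,254,264,268):
    print(col,[tuple(zpt(c,col,r).round(0).astype(int)) for r in (205,212,218,222,224,226,228,232,240,250,258,264)])
print([tuple(zpt(c,u,236).round(0).astype(int)) for u in range(228,294,4)])
```

```text
[432.27359329 217.96031689 233.02700064] [505.51885151 216.77066971  64.45348437]
250 [(np.int64(497), np.int64(212), np.int64(58)), (np.int64(502), np.int64(212), np.int64(59)), (np.int64(506), np.int64(212), np.int64(59)), (np.int64(509), np.int64(212), np.int64(58)), (np.int64(511), np.int64(212), np.int64(58)), (np.int64(495), np.int64(213), np.int64(97)), (np.int64(495), np.int64(213), np.int64(99)), (np.int64(495), np.int64(214), np.int64(103)), (np.int64(495), np.int64(214), np.int64(112)), (np.int64(494), np.int64(214), np.int64(123)), (np.int64(495), np.int64(214), np.int64(127)), (np.int64(494), np.int64(214), np.int64(135))]
254 [(np.int64(497), np.int64(215), np.int64(58)), (np.int64(502), np.int64(215), np.int64(59)), (np.int64(506), np.int64(215), np.int64(59)), (np.int64(509), np.int64(215), np.int64(59)), (np.int64(511), np.int64(215), np.int64(58)), (np.int64(495), np.int64(215), np.int64(96)), (np.int64(495), np.int64(215), np.int64(98)), (np.int64(495), np.int64(216), np.int64(104)), (np.int64(495), np.int64(216), np.int64(112)), (np.int64(495), np.int64(216), np.i
[... 1323 characters left out ...]
(np.int64(498), np.int64(206), np.int64(101)), (np.int64(499), np.int64(208), np.int64(99)), (np.int64(499), np.int64(210), np.int64(100)), (np.int64(494), np.int64(213), np.int64(109)), (np.int64(494), np.int64(215), np.int64(109)), (np.int64(494), np.int64(217), np.int64(109)), (np.int64(495), np.int64(219), np.int64(107)), (np.int64(495), np.int64(221), np.int64(108)), (np.int64(494), np.int64(222), np.int64(109)), (np.int64(495), np.int64(224), np.int64(108)), (np.int64(498), np.int64(227), np.int64(101)), (np.int64(499), np.int64(229), np.int64(99)), (np.int64(499), np.int64(231), np.int64(100)), (np.int64(525), np.int64(239), np.int64(47)), (np.int64(526), np.int64(242), np.int64(46))]
```

Run:
```python
from h import *
c=read_camera("scene");t=sense()["ee_pos"];u=proj(c,t);print(u,proj(c,t+[0,0,31]),proj(c,[505.3,216.7,58]))
x,y=int(u[0]),int(u[1])
cv2.imwrite("pics/s3.png",cv2.resize(c["img"][y-50:y+25,x-45:x+45,::-1],None,fx=8,fy=8,interpolation=cv2.INTER_CUBIC));print(x-45,y-50)
for v in range(y-30,y+8,2): print(v,[tuple(int(a) for a in zpt(c,x+d,v).round()) for d in(-4,-2,0,2,4)])
```

```text
[267.04996562 156.68699017] [267.2514203  151.22978803] [266.97289833 157.77783141]
222 106
126 [(499, 184, 244), (508, 183, 248), (517, 185, 250), (526, 186, 252), (534, 188, 254)]
128 [(502, 179, 238), (510, 182, 239), (521, 178, 246), (526, 186, 243), (531, 195, 239)]
130 [(500, 181, 227), (510, 181, 230), (520, 180, 234), (526, 187, 232), (535, 188, 235)]
132 [(501, 180, 218), (511, 180, 221), (520, 181, 223), (524, 192, 219), (534, 191, 223)]
134 [(506, 173, 213), (513, 177, 214), (516, 189, 208), (512, 215, 192), (519, 221, 191)]
136 [(503, 178, 200), (511, 182, 199), (512, 198, 191), (521, 198, 194), (518, 223, 179)]
138 [(511, 165, 199), (512, 181, 190), (513, 196, 182), (522, 198, 184), (1127, -928, 1057)]
140 [(508, 171, 185), (508, 188, 175), (515, 194, 174), (518, 206, 168), (523, 216, 163)]
142 [(516, 156, 186), (503, 197, 157), (512, 200, 158), (518, 206, 157), (423, 405, 4)]
144 [(513, 163, 170), (514, 178, 162), (510, 204, 144), (516, 212, 142), (431, 392, 2)]
146 [(499, 187, 140), (516, 176, 153), (517, 192, 144), (515, 213, 130), (436, 382, -2)]
148 [(412, 343, -1), (500, 205, 118), (510, 205, 122), (514, 217, 116), (493, 275, 73)]
150 [(420, 329, -1), (503, 199, 112), (1127, -928, 1057), (516, 214, 108), (501, 260, 73)]
152 [(431, 310, 3), (500, 206, 95), (511, 204, 101), (515, 216, 95), (503, 259, 63)]
154 [(469, 242, 49), (475, 252, 45), (481, 261, 42), (492, 260, 47), (502, 261, 50)]
156 [(479, 227, 51), (482, 239, 45), (493, 239, 49), (498, 249, 45), (507, 252, 46)]
158 [(479, 227, 39), (497, 214, 55), (508, 212, 61), (513, 222, 57), (515, 238, 47)]
160 [(493, 202, 50), (503, 203, 53), (510, 209, 52), (517, 216, 50), (524, 222, 49)]
162 [(496, 197, 42), (508, 194, 49), (511, 207, 42), (519, 212, 42), (529, 214, 45)]
```

View pics/s3.png

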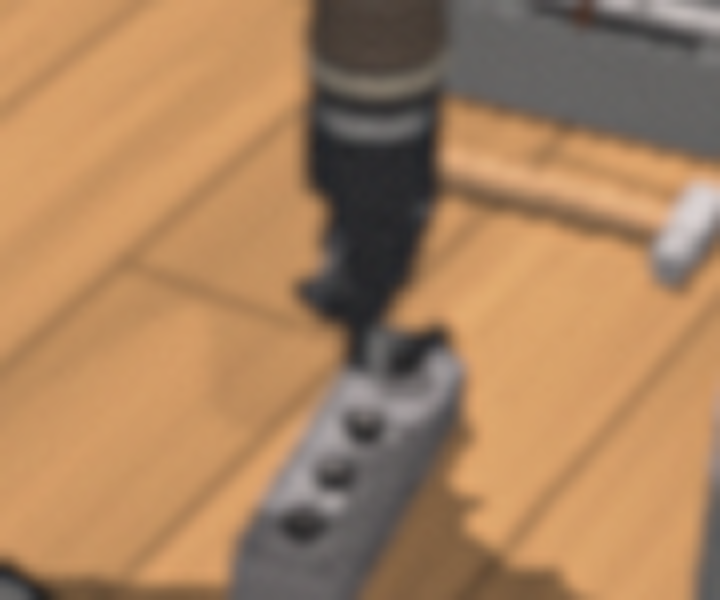

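The wrist depth and the scene view agree that the fingertips are about 31 mm higher than the reported TCP (z≈96, not 64.5). So I'll go down in short checked steps, by force and depth.

Emit:
send_rows --moves '[0,0,1,0,0,0,1,0,0,2,0,0,0,1,0,0,2.4,0,0,0,1,0,0,2.4,0,0,0,1,0,0,2.4,0,0,0,1]'

```text
clock: 4.08
ee_pos: [505.4, 216.7, 40.2]
ee_rot: [180.0, 0.0, 180.0]
contact_force: [-0.7, 0.8, 0.5]
width: -0.3
```

```bash
cat >> h.py <<'E'
def tip(tag):
    c=read_camera("wrist");s=sense();print(s["clock"],s["ee_pos"].round(2),s["contact_force"].round(2))
    cv2.imwrite(f"pics/{tag}.png",cv2.resize(c["img"][150:270,190:350,::-1],None,fx=5,fy=5,interpolation=cv2.INTER_CUBIC))
    K,T=c["mtx"],c["pose"];v,u=np.mgrid[150:290,235:285];z=c["z_map"][v,u].ravel()
    W=(T[:3,:3]@((np.linalg.inv(K)@np.stack([u.ravel(),v.ravel(),np.ones(u.size)]))*z)).T+T[:3,3]
    e=s["ee_pos"];m=(abs(W[:,0]-(e[0]-11))<1.6)&(abs(W[:,1]-e[1])<9)&(W[:,2]>e[2]+10)&(W[:,2]<e[2]+60)
    f=W[m];f=f[f[:,2]>63] if len(f) else f
    if len(f): print("finger front zmin",np.percentile(f[:,2],[1,3,10]).round(1),"y",f[:,1].min().round(1),f[:,1].max().round(1),"x",np.median(f[:,0]).round(1))
    return c
E
python3 -c "
from h import *
tip('w4')"
```

```text
4.125 [505.49 216.75  40.29] [ 0.62  0.38 -0.32]
finger front zmin [70.1 70.8 73.9] y 211.7 224.8 x 494.6
```

View pics/w4.png

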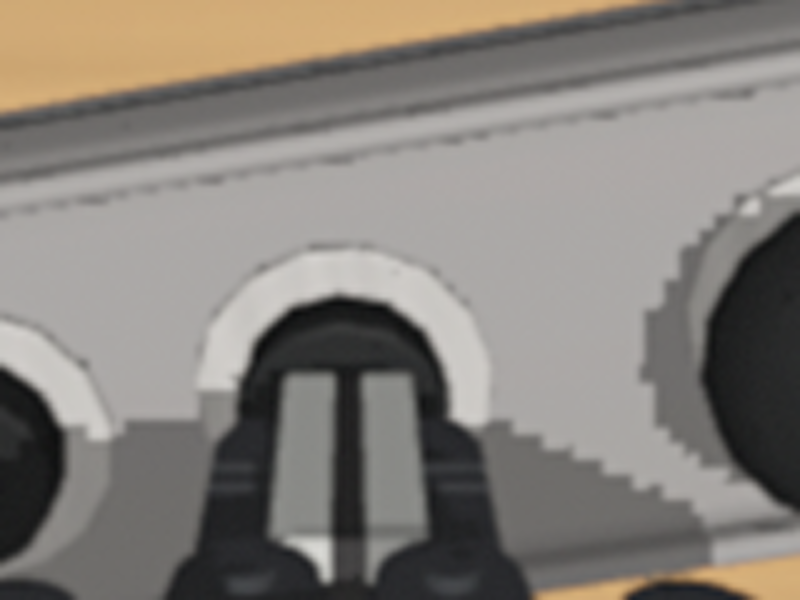

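Emit:
send_rows --moves '[0,0,0.4,0,0,0,1,0,0,0.8,0,0,0,1,0,0,0.8,0,0,0,1,0,0,0.8,0,0,0,1]'

```text
clock: 4.62
ee_pos: [505.3, 216.7, 32.1]
ee_rot: [180.0, 0.0, 180.0]
contact_force: [-0.0, 0.7, 0.7]
width: -0.0
```

```bash
python3 -c "
from h import *
tip('w5')"
```

```text
4.675 [505.32 216.69  32.11] [-0.34  0.11  1.15]
finger front zmin [63.5 64.3 66.7] y 211.6 224.8 x 494.5
```

Emit:
send_rows --moves '[0,0,0.2,0,0,0,1,0,0,0.3,0,0,0,1,0,0,0.3,0,0,0,1]'

```text
clock: 5.05
ee_pos: [505.3, 216.7, 29.2]
ee_rot: [180.0, 0.0, -180.0]
contact_force: [-0.1, 0.0, 3.7]
width: 0.3
```

Emit:
send_rows --moves '[0,0,0.1,0,0,0,1,0,0,0.2,0,0,0,1,0,0,0.2,0,0,0,1]'

```text
clock: 5.42
ee_pos: [505.3, 216.7, 27.2]
ee_rot: [180.0, 0.0, 180.0]
contact_force: [-2.5, -1.2, 6.4]
width: -0.1
```

Emit:
send_rows --moves '[0,0,0.1,0,0,0,1,0,0,0.2,0,0,0,1,0,0,0.2,0,0,0,1]'

```text
clock: 5.8
ee_pos: [505.4, 216.7, 25.5]
ee_rot: [180.0, 0.0, -180.0]
contact_force: [-2.0, -1.2, 7.1]
width: 0.0
```

```bash
python3 -c "
from h import *
c=tip('w6')
for r in range(208,226,2): print(r,zpt(c,259,r).round(1))
"
```

```text
5.85 [505.32 216.69  25.48] [-1.9  -1.3   7.56]
finger front zmin [63.4 64.  65.8] y 211.6 224.8 x 494.6
208 [488.4 218.   46.6]
210 [489.1 218.   47.9]
212 [490.5 218.   47.4]
214 [490.9 218.   49.3]
216 [492.6 218.   48. ]
218 [493.5 218.   48.9]
220 [493.8 218.   50.8]
222 [495.2 218.   50.5]
224 [495.4 218.   52.7]
```

View pics/w6.png

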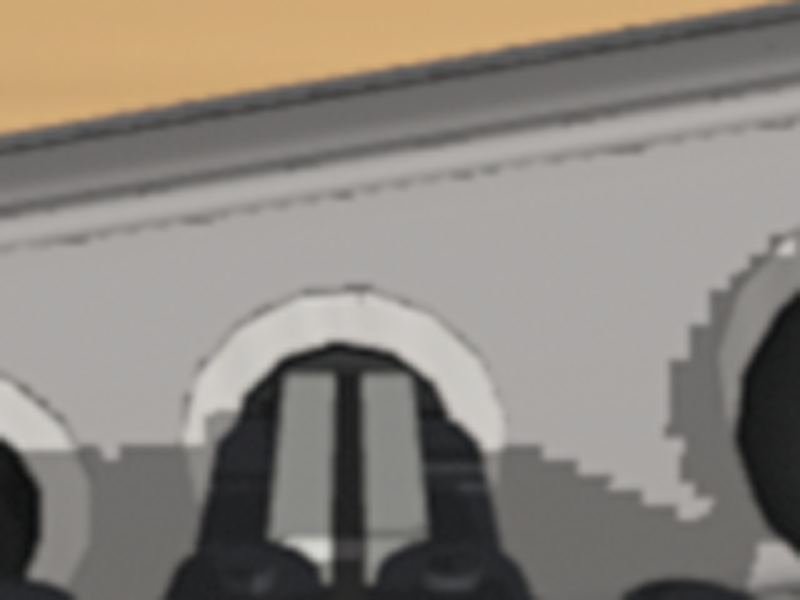

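Emit:
send_rows --moves '[0,0,-0.5,0,0,0,1,0,0,-1.5,0,0,0,1,0,0,-3,0,0,0,1,0,0,-3,0,0,0,1,-0.4,-2.4,-3,0,0,0,1,-0.81,-4.73,-3,0,0,0,1,-0.81,-4.73,-3,0,0,0,1,-0.81,-4.73,-3,0,0,0,1]'

```text
clock: 6.85
ee_pos: [513.3, 169.7, 54.8]
ee_rot: [180.0, -0.0, 180.0]
contact_force: [-0.0, -0.2, -0.7]
width: -0.1
```

```bash
python3 -c "
from h import *
c=tip('w7')
u=proj(c,[505.3,217,58]);u=u.astype(int);print('start',u,[zpt(c,u[0]+d,u[1]).round(1) for d in (-4,0,4)])
"
```

```text
6.9 [513.26 169.85  54.88] [ 0.06 -0.03  0.09]
finger front zmin [84.8 85.8 88.7] y 164.6 177.8 x 502.5
start [332 211] [array([504.7, 213.8,  59.3]), array([505.1, 216.5,  58.3]), array([504.7, 218.8,  59.3])]
```

View pics/w7.png

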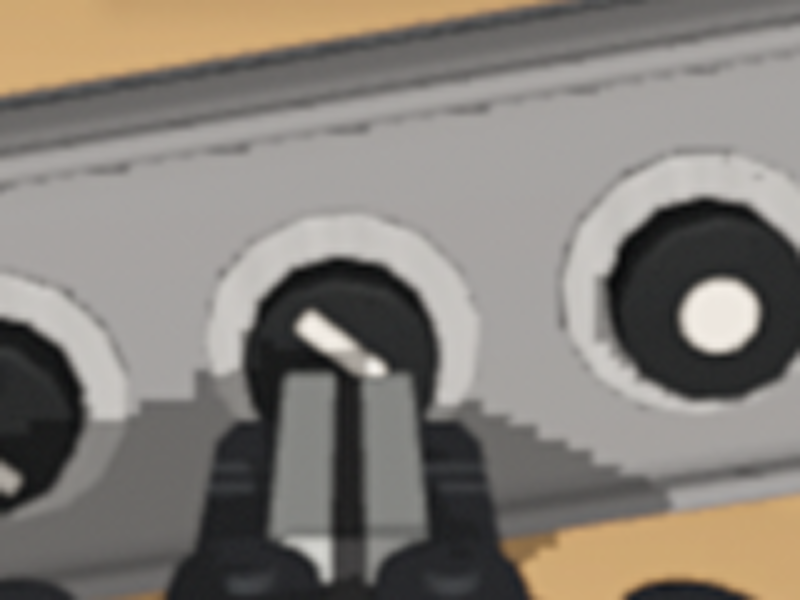

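Emit:
send_rows --moves '[0,0,1,0,0,0,1,0,0,1.8,0,0,0,1,0,0,2.2,0,0,0,1,0,0,2.4,0,0,0,1,0,0,2.5,0,0,0,1,0,0,2.6,0,0,0,1,0,0,2.7,0,0,0,1,0,0,2.7,0,0,0,1]'

```text
clock: 7.9
ee_pos: [513.2, 169.4, 28.2]
ee_rot: [180.0, -0.0, -180.0]
contact_force: [-5.7, 1.3, 4.6]
width: -0.4
```

Emit:
send_rows --moves '[0,0,0.1,0,0,0,1,0,0,0.2,0,0,0,1,0,0,0.3,0,0,0,1,0,0,0.3,0,0,0,1]'

```text
clock: 8.4
ee_pos: [513.3, 169.4, 25.5]
ee_rot: [180.0, 0.0, -180.0]
contact_force: [-5.3, 1.0, 9.0]
width: 0.1
```

```bash
python3 -c "
from h import *
c=tip('w8')
for r in range(208,226,2): print(r,zpt(c,259,r).round(1))
"
```

```text
8.45 [513.26 169.46  25.51] [-5.4  -0.3   6.75]
finger front zmin [63.4 63.7 66. ] y 164.3 177.5 x 502.5
208 [496.3 170.7  46.7]
210 [496.9 170.7  48.2]
212 [498.2 170.7  48.1]
214 [499.3 170.7  48.2]
216 [500.8 170.7  47.5]
218 [501.9 170.7  47.8]
220 [501.6 170.7  51.3]
222 [502.6 170.7  51.6]
224 [504.1 170.7  51. ]
```

View pics/w8.png

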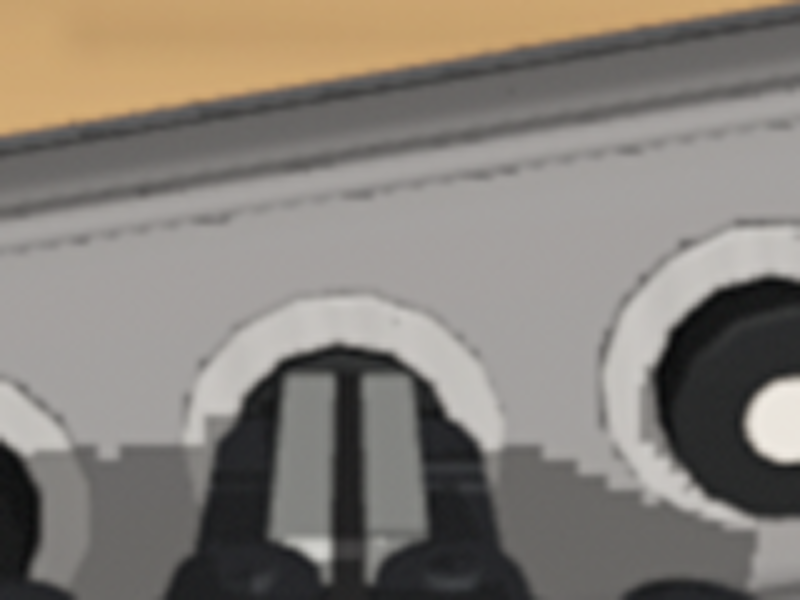

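Emit:
send_rows --moves '[0,0,-0.4,0,0,0,1,0,0,-1,0,0,0,1,0,0,-2,0,0,0,1,0,0,-3,0,0,0,1,-0.4,-2.4,-3,0,0,0,1,-0.82,-4.73,-3,0,0,0,1,-0.82,-4.73,-3,0,0,0,1,-0.82,-4.73,-3,0,0,0,1]'

```text
clock: 9.45
ee_pos: [521.8, 122.4, 55.3]
ee_rot: [180.0, 0.0, 180.0]
contact_force: [-1.1, 0.2, -0.2]
width: 0.0
```

```bash
python3 -c "
from h import *
c=tip('w9')
u=proj(c,[513.3,170,58]);u=u.astype(int);print('up',u,[zpt(c,u[0]+d,u[1]).round(1) for d in (-4,0,4)])
"
```

```text
9.5 [521.69 122.57  55.22] [-0.41  0.27 -0.08]
finger front zmin [85.5 86.2 89. ] y 117.3 130.5 x 511.0
up [332 210] [array([513.5, 167.1,  57.2]), array([513.3, 169.4,  57.9]), array([513.5, 172.1,  57.4])]
```

View pics/w9.png

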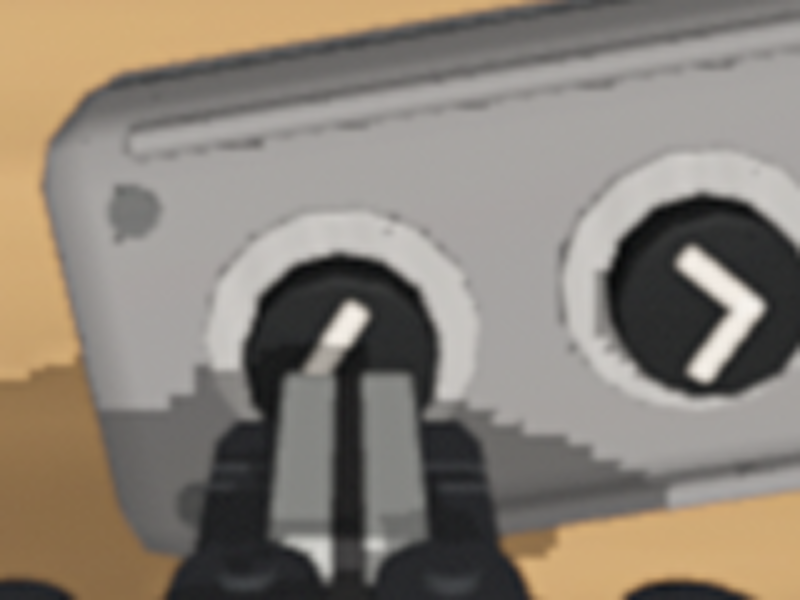

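Emit:
send_rows --moves '[0,0,1,0,0,0,1,0,0,1.8,0,0,0,1,0,0,2.1,0,0,0,1,0,0,2.2,0,0,0,1,0,0,2.2,0,0,0,1,0,0,2.2,0,0,0,1,0,0,2.2,0,0,0,1]'

```text
clock: 10.38
ee_pos: [521.7, 122.1, 33.2]
ee_rot: [180.0, 0.0, 180.0]
contact_force: [0.7, 0.6, 0.6]
width: -0.1
```

Emit:
send_rows --moves '[0,0,0.1,0,0,0,1,0,0,0.2,0,0,0,1,0,0,0.3,0,0,0,1,0,0,0.4,0,0,0,1,0,0,0.5,0,0,0,1,0,0,0.5,0,0,0,1]'

```text
clock: 11.12
ee_pos: [521.7, 122.1, 28.2]
ee_rot: [180.0, 0.0, -180.0]
contact_force: [-0.5, -0.3, 4.8]
width: -0.1
```

Emit:
send_rows --moves '[0,0,0.1,0,0,0,1,0,0,0.2,0,0,0,1,0,0,0.3,0,0,0,1,0,0,0.3,0,0,0,1]'

```text
clock: 11.62
ee_pos: [521.7, 122.1, 25.5]
ee_rot: [180.0, 0.0, -180.0]
contact_force: [-1.1, -0.6, 6.8]
width: -0.1
```

```bash
python3 -c "
from h import *
c=tip('w10')
for r in range(216,226,2): print(r,zpt(c,259,r).round(1))
"
```

```text
11.675 [521.77 122.1   25.56] [-2.26 -1.35  7.92]
finger front zmin [63.3 63.9 66. ] y 117.0 130.2 x 510.9
216 [509.1 123.4  47.8]
218 [509.6 123.4  49.6]
220 [510.7 123.4  49.7]
222 [511.5 123.4  50.5]
224 [512.5 123.4  51. ]
```

View pics/w10.png

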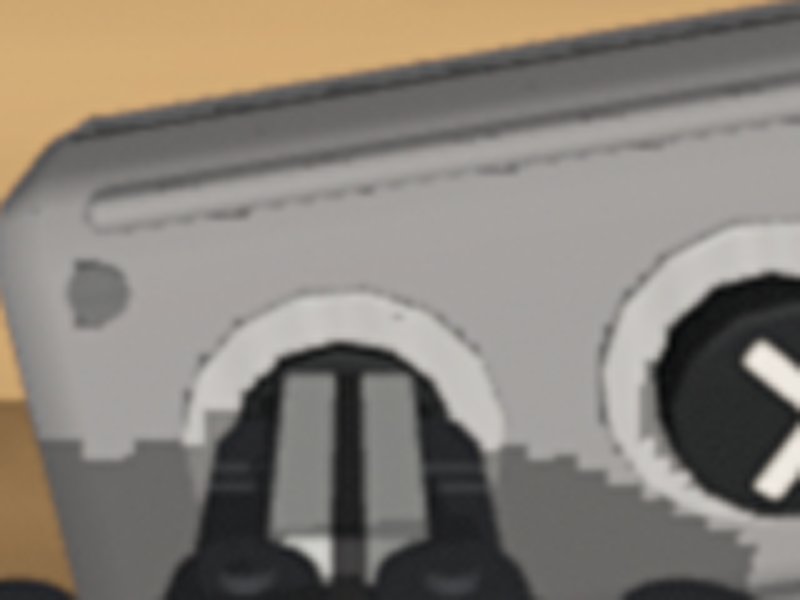

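Emit:
send_rows --moves '[0,0,-0.4,0,0,0,1,0,0,-1.2,0,0,0,1,0,0,-3,0,0,0,1,0,0,-5,0,0,0,1,0.67,3.85,-6,0,0,0,1,1.34,7.7,-6,0,0,0,1,2,11.55,-6,0,0,0,1,2.68,15.4,-6,0,0,0,1,2.68,15.4,-6,0,0,0,1,2.68,15.4,-6,0,0,0,1]'

```text
clock: 12.92
ee_pos: [494.4, 275.6, 84.6]
ee_rot: [-180.0, -0.0, -180.0]
contact_force: [-0.7, -0.5, 0.7]
width: 0.1
```

Emit:
send_rows --moves '[0,0,1,0,0,0,1,0,0,1,0,0,0,1,0,0,1,0,0,0,1]'

```text
clock: 13.3
ee_pos: [494.8, 275.4, 74.8]
ee_rot: [-180.0, -0.0, 179.9]
contact_force: [-0.2, 0.4, 0.9]
width: -0.2
```

```bash
python3 -c "
from h import *
c=tip('w11')
cv2.imwrite('pics/w11f.png',c['img'][:,:,::-1])
for n,p in (('down',[521.5,122.5,58]),('up',[513.3,170,58]),('start',[505.3,217,58])):
  u=proj(c,p).astype(int);print(n,u,[zpt(c,u[0]+d,u[1]).round(1) for d in (-4,0,4)])
print(proj(c,[494.7,275.5,73]),proj(c,[494.7,275.5,73.])-proj(c,[474.7,275.5,73]))
"
```

```text
13.35 [494.91 275.6   75.02] [-0.99  0.05 -0.16]
finger front zmin [104.8 105.7 108.5] y 270.3 283.6 x 484.1
down [ 47 245] [array([520.7, 120. ,  58.7]), array([521.4, 121.9,  57.4]), array([521. , 125.5,  58.2])]
up [110 235] [array([512.8, 166.9,  58.6]), array([513.8, 168.6,  56.5]), array([513. , 172.5,  58.3])]
start [175 225] [array([505.4, 213.9,  57.7]), array([504.9, 217.1,  58.8]), array([505.6, 219.5,  57.4])]
[257.19401225 219.56733224] [ 0.06573184 29.36313886]
```

View pics/w11f.png

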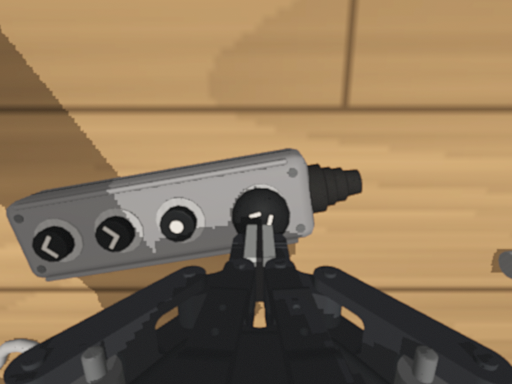

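Emit:
send_rows --moves '[0,0,1,0,0,0,1,0,0,2,0,0,0,1,0,0,2.5,0,0,0,1,0,0,2.7,0,0,0,1,0,0,2.7,0,0,0,1,0,0,2.7,0,0,0,1,0,0,2.7,0,0,0,1]'

```text
clock: 14.22
ee_pos: [494.9, 276.2, 48.3]
ee_rot: [180.0, 0.0, -180.0]
contact_force: [-0.7, -0.6, 0.1]
width: 0.2
```

Emit:
send_rows --moves '[0,0,0.1,0,0,0,1,0,0,0.2,0,0,0,1,0,0,0.3,0,0,0,1,0,0,0.4,0,0,0,1,0,0,0.5,0,0,0,1,0,0,0.5,0,0,0,1]'

```text
clock: 14.98
ee_pos: [494.9, 276.1, 43.0]
ee_rot: [180.0, 0.0, -180.0]
contact_force: [0.0, -0.7, 3.1]
width: -0.1
```

Emit:
send_rows --moves '[0,0,0.1,0,0,0,1,0,0,0.2,0,0,0,1,0,0,0.3,0,0,0,1,0,0,0.4,0,0,0,1,0,0,0.4,0,0,0,1]'

```text
clock: 15.6
ee_pos: [494.9, 276.2, 39.1]
ee_rot: [180.0, 0.0, -180.0]
contact_force: [-0.6, 0.6, 5.0]
width: 0.3
```

```bash
python3 -c "
from h import *
c=tip('w12')
for r in range(190,226,4): print(r,zpt(c,259,r).round(1))
"
```

```text
15.65 [494.92 276.15  39.1 ] [ 0.1  -0.35  4.99]
finger front zmin [63.2 63.5 64. ] y 268.0 285.1 x 484.1
190 [472.  277.4  46. ]
194 [474.8 277.4  45. ]
198 [477.2 277.4  45.4]
202 [476.5 277.4  54.7]
206 [477.  277.4  59.7]
210 [479.2 277.4  60.3]
214 [480.1 277.4  64. ]
218 [482.4 277.4  64. ]
222 [484.9 277.4  63.6]
```

Emit:
send_rows --moves '[0,0,0.1,0,0,0,1,0,0,0.2,0,0,0,1,0,0,0.2,0,0,0,1]'

```text
clock: 16.02
ee_pos: [495.0, 276.2, 38.9]
ee_rot: [180.0, 0.1, -180.0]
contact_force: [-4.7, -3.0, 17.8]
width: 0.2
```

Emit:
send_rows --moves '[0,0,0.1,0,0,0,1,0,0,0.15,0,0,0,1,0,0,0.15,0,0,0,1]'

```text
clock: 16.4
ee_pos: [495.1, 276.3, 38.8]
ee_rot: [179.9, 0.1, 180.0]
contact_force: [-7.4, -4.2, 25.5]
width: 0.0
```

Emit:
send_rows --moves '[0,0,-0.4,0,0,0,1,0,0,-1,0,0,0,1,0,0,-3,0,0,0,1,0,0,-6,0,0,0,1,0,0,-9,0,0,0,1,0,0,-12,0,0,0,1,0,0,-12,0,0,0,1,0,0,-12,0,0,0,1]'

```text
clock: 17.4
ee_pos: [494.4, 275.9, 154.4]
ee_rot: [-180.0, -0.1, 180.0]
contact_force: [-0.1, -0.1, 0.5]
width: 0.0
```

```bash
python3 -c "
from h import *
c=tip('w13')
cv2.imwrite('pics/w13f.png',c['img'][:,:,::-1])
for n,p in (('down',[521.5,122.5,58]),('up',[513.3,170,58]),('start',[505.3,217,58]),('stop',[494.7,275.5,65])):
  u=proj(c,p).astype(int);print(n,u,[zpt(c,u[0]+d,u[1]).round(1) for d in (-4,0,4)])
t=read_camera('top');cv2.imwrite('pics/t13.png',t['img'][:,:,::-1])
"
```

```text
17.45 [494.18 275.72 154.02] [-0.21 -0.73  0.17]
finger front zmin [184.3 185.3 187.8] y 270.8 284.0 x 483.7
down [104 207] [array([521.6, 118.2,  57.5]), array([521.5, 122.3,  57.7]), array([521.6, 126.1,  57.4])]
up [150 199] [array([512.6, 165.7,  58.9]), array([512.7, 169.5,  58.5]), array([512.5, 173.7,  59.1])]
start [197 191] [array([504.8, 212.2,  57.4]), array([504.5, 216.3,  58.1]), array([504.4, 220.3,  58.4])]
stop [257 183] [array([494.5, 271.4,  64.5]), array([494.5, 275.2,  64.7]), array([494.2, 279. ,  65.7])]
```

View pics/w13f.png

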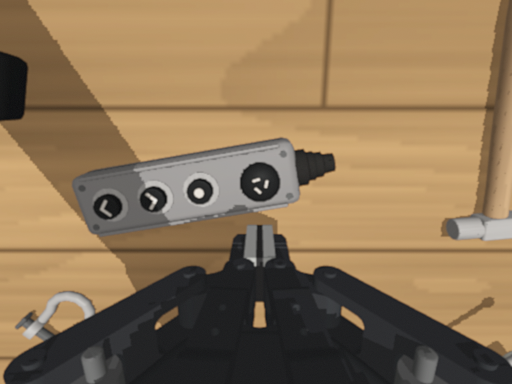

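View pics/t13.png

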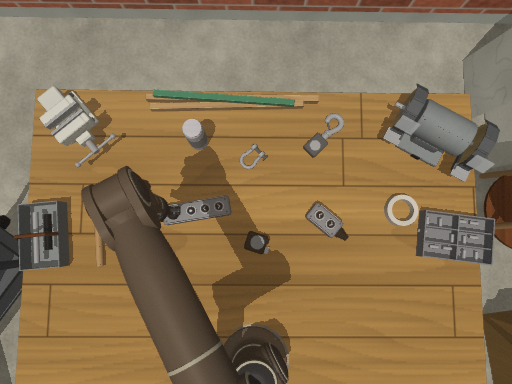

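The stop head is at about 65 mm, so it is down and staying there. The three caps are back at about 58 mm, the control is where it was, the other items look undisturbed, and the tool is clear.

```bash
python3 -c "
from rig import *
print(sign_off())"
```

```text
the job is handed in; nothing more can be done
None
```

I tapped start, raise and lower in that order with the shut fingertips, then pushed the mushroom stop fully in. The job was handed in at about 17.5 s, with no verdict reported.

- **Buttons:** each was pressed with about 7–9 N and went in roughly 6 mm. I saw start and raise back at about 58 mm before the next press, and lower before the stop.
- **Mushroom stop:** it reached its end of travel. The push briefly rose to about 25 N there, which is well under the limits. After I lifted off, its top read about 65 mm against 73 mm when out, so it is holding down.
- **Surroundings:** after the presses the control's buttons measured within about 1 mm of where they were. The other items look undisturbed in the top view, but the hammer is mostly hidden by the arm there. The arm ended about 150 mm up, touching nothing.

**Checks that disagreed:**
- **Tip height:** the fingertips were about 30 mm higher than the reported tool position, in both the wrist depth and scene views. I found contact by force and depth instead.
- **Sideways force:** pressing raise pushed sideways on the cap with about 5 N. The control did not visibly move.

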